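# Put the shaving things back into their holders in the bathroom niche

## Task

The counter and the niche have been wiped: put the razor, the pill organiser, the tweezers case and the green bottle each back into its own fitted holder in the niche, lying flat (the bottle standing) on the holder's floor inside the rims, the razor with its head at the wide end. Lift the razor by its balance point, on the handle close behind the heavy head, and keep it level, keep the bottle upright, set everything down rather than dropping it, and leave the cup and the brush stand where they are.

Things in the scene. Friction and masses are not known exactly. Their poses are not given: they have to be found in the camera images.
- razor: Steel safety razor lying on its side, a T 106 mm long, 95 g. Heavy head (crossbar) 8 long, 43 wide, 25 high; round handle 12 mm thick, end knob 14 mm. Origin: on its resting plane below its balance point, which is on the handle, 33 mm from the head's outer face (14 mm clear behind the head), handle axis 11 mm up there; x to the head, level; z up.
- organiser: Blue plastic seven-day pill organiser, a long box with seven shut, rigid flip lids, 130 x 32 x 23 mm (x, y, z), 75 g, balanced at its middle. Origin: centre of its underside; x along it, z up.
- case: Steel tweezers case, a slim rounded box 105 x 26 x 16 mm (x, y, z), 85 g, balanced at its middle. Origin: centre of its underside; x along it, z up.
- bottle: Dark green glass bottle with a black screw cap, standing, 111 mm tall, 210 g. Body 52 mm across up to 66 mm height, then a sloping shoulder; cap 30 mm across from 86 to 111 mm height, screwed tight, strong enough to carry it by. Origin: centre of its underside; z up.
- razor_holder: T-shaped rims on a board 138 x 75 mm. Fixed dark plywood; flat floor 6 mm above its underside, rims 8 mm higher and 9 mm thick. Origin: underside, below where the razor's origin belongs; x to the head end, z up. Head U-rim: 57 mm wide inside, x +20 to +40 mm (end wall). Knob U-rim: 28 mm wide inside, x -32 to -80 mm (end wall). Open between for fingers. 7 mm play.
- organiser_holder: Longer rectangular holder, 162 x 64 mm. Fixed dark plywood; flat floor 6 mm above its underside, rims 8 mm higher and 9 mm thick. Origin: centre of its underside; x along it, z up. Inside the rims 144 x 46 mm (7 mm play all round); a U-rim at each end reaches 40 mm along the sides, the middle 64 mm is open for the fingers.
- case_holder: Shorter rectangular holder, 137 x 58 mm. Fixed dark plywood; flat floor 6 mm above its underside, rims 8 mm higher and 9 mm thick. Origin: centre of its underside; x along it, z up. Inside the rims 119 x 40 mm (7 mm play all round); a U-rim at each end reaches 28 mm along the sides, the middle 63 mm is open for the fingers.
- bottle_holder: Fixed dark plywood block 92 x 92 mm, 14 mm high, with a round recess 68 mm across and 8 mm deep for the bottle; recess floor 6 mm above its underside. Origin: centre of its underside; z up.
- cup: Bystander: loose white ceramic cup, 76 mm across, 88 mm tall, upright in the niche among the holders. Origin: centre of its underside; z up.
- brush_stand: Bystander: loose white plastic shaving-brush stand on the counter among the things: round foot 64 mm across, thin stem, small open fork on top at 115 mm height. Origin: centre of the foot's underside; z up.

How it is judged (in metres and radians):
At the end, for the whole second after the job is handed in: Each thing rests on its own holder's floor inside the rims: origins within 13 mm in plan, underside 3 to 7.8 mm above the holder's, tilt under 0.05 rad, long things aligned within 0.25 rad; released, at rest; cup and brush stand upright, moved under 20 mm (horizontal distance between razor and razor_holder below 0.013 m and z of razor in the frame of razor_holder between 0.003 and 0.0078 m and angle between each of razor, organiser, case, bottle's own z axis and vertical below 0.05 rad and linear speed of each of razor, organiser, case, bottle below 0.03 m/s and angular speed of each of razor, organiser, case, bottle below 0.3 rad/s and contact force between each of razor, organiser, case, bottle and the fingers below 0.1 N and angle between the x axis of razor and the x axis of razor_holder, either way round below 0.25 rad and horizontal distance between organiser and organiser_holder below 0.013 m and z of organiser in the frame of organiser_holder between 0.003 and 0.0078 m and angle between the x axis of organiser and the x axis of organiser_holder, either way round below 0.25 rad and horizontal distance between case and case_holder below 0.013 m and z of case in the frame of case_holder between 0.003 and 0.0078 m and angle between the x axis of case and the x axis of case_holder, either way round below 0.25 rad and horizontal distance between bottle and bottle_holder below 0.013 m and z of bottle in the frame of bottle_holder between 0.003 and 0.0078 m and distance of each of cup, brush_stand from where it was at the start of the episode below 0.02 m and angle between each of cup, brush_stand's own z axis and vertical below 0.1 rad); the robot touches nothing.
It fails at once if the cup or the brush stand is shifted by more than 20 mm or knocked over (distance of any of cup, brush_stand from where it was at the start of the episode above 0.02 m or angle between any of cup, brush_stand's own z axis and vertical above 0.35 rad).
It fails at once if the razor leaves level by more than about 20 degrees (angle between razor's own x axis and vertical below 1.22 rad or angle between razor's own x axis and vertical above 1.92 rad).
It fails at once if the razor is lifted by another place than its balance point (gripped more than 25 mm from it) (height (world z) of razor above 0.04 m and horizontal distance between the grasp point and razor above 0.025 m).
It fails at once if the glass bottle leans more than about 25 degrees (angle between bottle's own z axis and vertical above 0.44 rad).
It fails at once if a thing is dropped or thrown (faster than 0.75 m/s out of the fingers, a fall of about 30 mm) ((linear speed of razor above 0.75 m/s and contact force between razor and the fingers below 0.05 N) or (linear speed of organiser above 0.75 m/s and contact force between organiser and the fingers below 0.05 N) or (linear speed of case above 0.75 m/s and contact force between case and the fingers below 0.05 N) or (linear speed of bottle above 0.75 m/s and contact force between bottle and the fingers below 0.05 N)).
It also fails if it takes over 112 s, if anything falls off the work surface, if the arm or the gripper's body presses on something with over 40 N, if the wrist force passes 120 N, or if a joint passes its speed limit or range.

## Robot

A 6-joint arm with a two-finger parallel gripper is mounted at the origin on the work surface. World frame = base frame: x ahead of the robot, y to its left, z up, the work surface at z = 0. Lengths are in mm, angles in rad, forces in N, time in s.
With the tool pointing down it reaches from about 425 to 950 mm from the base axis. Payload 14.7 kg.
Tool frame: the origin (TCP) lies on the centre line of the jaws, within the pads' length; the fingertips stand 17 mm ahead of it and the grasp point (between the pads) lies 2 mm behind it; z points along the fingers, y is the direction in which the jaws open and shut (so a half turn about z gives the same grasp; the last joint's range is limited). The gripper opens to 85 mm and grips with 20 to 120 N. Pads are 22 mm wide; open, the fingers measure 114 mm over their backs; the gripper's body (76 mm by 85 mm) begins 54 mm behind the grasp point. The pads swing forward as they close: fully open they stand 13 mm farther back than shut.
Start: joints at [-1.178, 0.48, 1.596, -0, 1.065, -0.047], TCP at [276.758, -588.131, 248.297] pointing down, gripper open.
Joint ranges: [-2.75, 2.75], [-0.82, 2.05], [0.23, 2.67], [-1.56, 4.7], [0.09, 2.69], [-2.92, 2.92]. Speed limits (rad/s): [1.89, 1.89, 2.39, 3.01, 3.01, 3.01].

## Interface

Orientations are given as a unit quaternion [x, y, z, w].
In Python, from workcell import ctrl, viewer gives the robot as it stands.
- The arm moves only by the shell command python3 -m crank 'ROWS' [FORCE]. ROWS is JSON, a list of rows, each an object with "translation": the shift along the world's x, y, z in mm, a list of three; "rotation": the turn, a rotation vector about the world's x, y, z in rad, a list of three; "fingers": the closure, from -1 (fully open) to 1 (shut). In form: [{"translation": [tx, ty, tz], "rotation": [wx, wy, wz], "fingers": fingers}, ...]. A call has 1 to 8 rows; each row is the pose to reach, as a shift and turn from the pose commanded when the call began; what a row does not reach only later rows make up. A row lasts 1/10 s, in which the tool goes at most 50 mm and 8.59 degrees, less where a joint would pass 70% of its speed; a pose out of reach is approached as far as the arm can. A call with a gripper value outside its range is refused whole. The fingers move at their own pace and stop on an object; FORCE is the grip in N (left out, the last holds). Time passes only in rows, so rows that repeat a pose let the fingers close. It gives the time, the measured TCP pose, the force and the opening at its end, in the units of the state.
- ctrl.get_state(): the state, without advancing time (a new reading comes with each control period).
- viewer.snapshot(name): name is "scene" or "top"; returns (picture, depth): 420x560x3 uint8, blue, green, red; 420x560 float32, mm along the optical axis (not along the pixel's ray), 0 where there is no reading.
- viewer.camera_info(name): a dict with "camera_matrix" (3x3 intrinsics, pixels), "world_from_camera" (4x4, takes a point from camera to world coordinates). Camera axes: x right, y up, looking along -z (the intrinsics and any distortion apply to the point x, -y, -z); pixel columns grow to the right and rows downward; lengths in mm; the calibration is good to about 2 mm. A picture is of the moment at which its call begins. camera_info takes no time and is no camera call.
- ctrl.sign_off(): hands the job in, once; it reports no verdict.
The state is a dict: "time_s": time; "joint_pos": joint angles; "dq": joint speeds; "joint_efforts": joint torques, N m; "ee_pos": TCP position; "ee_rot": TCP orientation; "ft_force": force on the tool from outside, world axes, zero at the start; "ft_torque": the same for the moment, N m; "width": finger opening in mm.
Only numpy, scipy, OpenCV 4.12 (cv2) and the standard library are available. Lean on these libraries where they do the work, as an engineer would, in place of code of your own. Each camera call takes 0.05 s, during which the arm holds its last target. There are 200 camera calls.

## Working session

There is one attempt and no reset: what is moved stays moved. The work goes in short steps, Python scripts to look and compute and a shell command to move; the robot and the scene stay as the last step left them, time stands still between calls to the robot, and variables do not carry over. Pictures are saved under pics/ and viewed, about 12 in all and at most 16, crops included, and the job is handed in when it is done.

```bash
ls; mkdir -p pics
python3 - <<'E'
from workcell import ctrl, viewer
import cv2,numpy as np
for n in("scene","top"):
    p,d=viewer.snapshot(n); cv2.imwrite(f"pics/{n}0.png",p); np.save(f"pics/{n}0.npy",d)
    i=viewer.camera_info(n); print(n,np.round(i["camera_matrix"],1).tolist(),np.round(i["world_from_camera"],3).tolist(), [k for k in i])
print(ctrl.get_state())
E
```

```text
pics
scene [[473.1, 0.0, 284.1], [0.0, 473.1, 208.0], [0.0, 0.0, 1.0]] [[-0.051, -0.665, 0.745, 1267.533], [0.999, -0.032, 0.04, 26.042], [-0.003, 0.746, 0.666, 703.934], [0.0, 0.0, 0.0, 1.0]] ['camera_matrix', 'world_from_camera']
top [[514.2, 0.0, 283.6], [0.0, 514.2, 210.7], [0.0, 0.0, 1.0]] [[-0.028, 0.996, -0.082, 429.19], [-0.999, -0.03, -0.016, -6.691], [-0.019, 0.082, 0.996, 1046.006], [0.0, 0.0, 0.0, 1.0]] ['camera_matrix', 'world_from_camera']
{'time_s': 0.1, 'joint_pos': array([-1.17759136e+00,  4.80769278e-01,  1.59677432e+00, -2.68615436e-05,
        1.06508406e+00, -4.65936649e-02]), 'dq': array([-0.0019918 , -0.00047033,  0.00017729, -0.00118922,  0.00052446,
       -0.00023501]), 'joint_efforts': array([ 4.93252628e-04, -9.52258801e+01, -4.31042647e+01, -8.58685871e-05,
        5.31066689e-03, -5.82941055e-06]), 'ee_pos': array([ 276.63309802, -587.83754612,  247.75007119]), 'ee_rot': array([ 9.75917865e-01,  2.18137693e-01, -1.00807984e-04, -5.07723957e-04]), 'ft_force': array([-0.00567955,  0.38797448, -0.88525963]), 'ft_torque': array([-0.01215873, -0.02228321,  0.00178888]), 'width': 85.40072231689244}
```

View pics/top0.png

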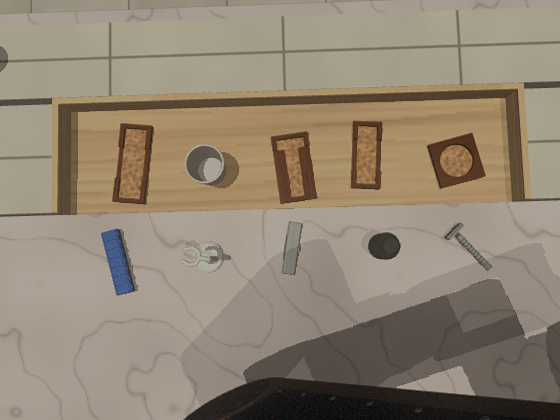

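View pics/scene0.png

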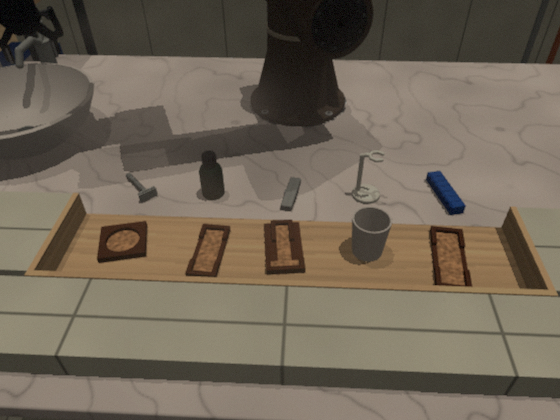

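The top view shows, left to right, the organiser holder (132,163), cup (205,163), razor holder (293,167), case holder (367,155) and bottle holder (456,160). On the counter are the organiser (118,262), brush stand (208,256), case (291,248), bottle (384,245) and razor (468,246).

```bash
cat > h.py <<'E'
import numpy as np,cv2
from workcell import ctrl,viewer
def info(n):
    i=viewer.camera_info(n); return np.array(i["camera_matrix"]),np.array(i["world_from_camera"])
def ray(n,u,v):
    K,T=info(n); d=np.array([(u-K[0,2])/K[0,0],-(v-K[1,2])/K[1,1],-1.]); return T[:3,3],T[:3,:3]@d
def atz(n,u,v,z):
    o,d=ray(n,u,v); return o+d*(z-o[2])/d[2]
def dep(n,D,u,v):
    o,d=ray(n,u,v); return o+d*D[int(round(v)),int(round(u))]
def crop(n,p,name,x0,y0,x1,y1,s):
    c=cv2.resize(p[y0:y1,x0:x1],None,fx=s,fy=s,interpolation=cv2.INTER_CUBIC)
    c=np.clip(c.astype(float)*1.5,0,255).astype(np.uint8)
    for x in range((x0//20+1)*20,x1,20):
        cv2.line(c,(int((x-x0)*s),0),(int((x-x0)*s),6),(0,255,255),1); cv2.putText(c,str(x),(int((x-x0)*s),16),0,.35,(0,255,255))
    for y in range((y0//20+1)*20,y1,20):
        cv2.line(c,(0,int((y-y0)*s)),(6,int((y-y0)*s)),(0,255,255),1); cv2.putText(c,str(y),(8,int((y-y0)*s)),0,.35,(0,255,255))
    cv2.imwrite(f"pics/{name}.png",c)
E
python3 - <<'E'
from h import *
p=cv2.imread("pics/top0.png");D=np.load("pics/top0.npy")
crop("top",p,"c1",90,110,310,305,3); crop("top",p,"c2",270,110,500,305,3)
for nm,u,v in [("nichefloor",250,130),("nichefloor2",420,190),("wall L",60,160),("wall back",300,92),("wall R",520,150),("front edge",250,210),("counter",250,230),("oh",132,163),("rh",293,180),("ch",367,155),("bh",456,160),("bhrim",437,153),("org",118,262),("case",291,248),("bottle",384,245),("behind",300,60),("cuprim",190,150)]:
    print(nm,np.round(dep("top",D,u,v)))
E
```

```text
nichefloor [684.  75.   3.]
nichefloor2 [ 549. -269.   -0.]
wall L [625. 449.  49.]
wall back [742. -29.  64.]
wall R [ 615. -451.   55.]
front edge [519.  79.   1.]
counter [478.  80.   3.]
oh [622. 319.   8.]
rh [577. -11.   7.]
ch [ 623. -163.    9.]
bh [ 607. -342.    9.]
bhrim [ 622. -303.   15.]
org [421. 342.  26.]
case [439.  -2.  17.]
bottle [ 439. -170.  115.]
behind [807. -31.  61.]
cuprim [629. 184.  85.]
```

View pics/c1.png

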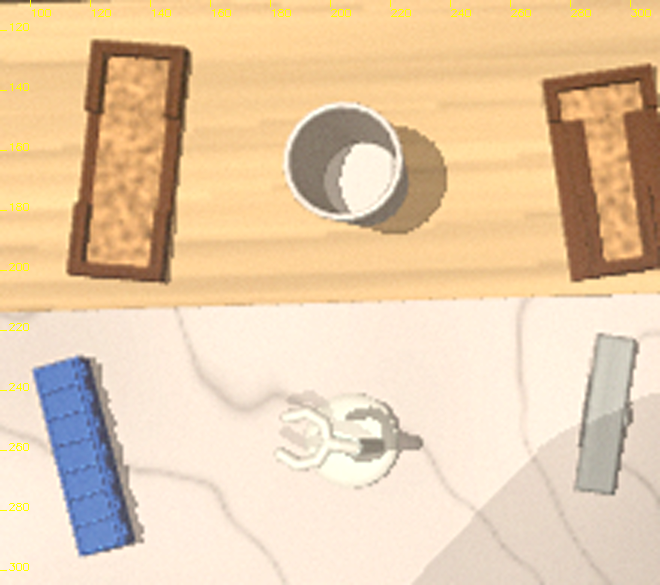

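View pics/c2.png

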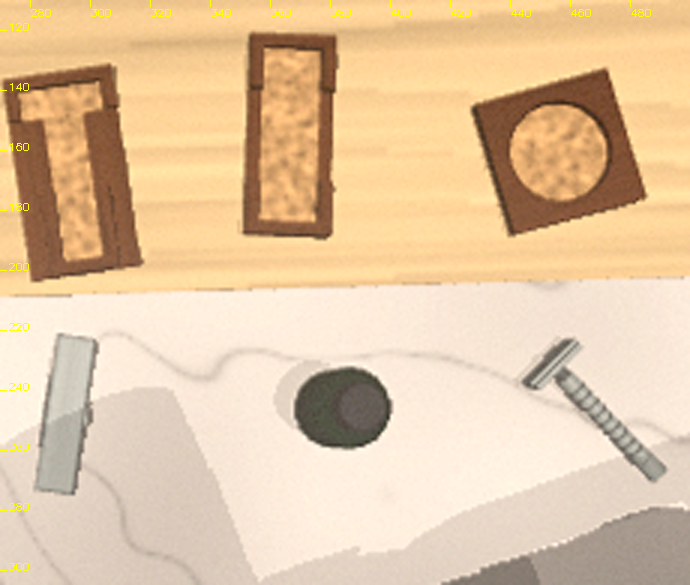

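The crops give sharp outlines, so I can compute the poses. The niche floor is level with the counter, and the razor holder's wide end points away from the robot.

```bash
cat > m.py <<'E'
from h import *
def W(c,px,z,s=3):
    x0=90 if c==1 else 270
    return atz("top",x0+(px[0]+.5)/s-.5,110+(px[1]+.5)/s-.5,z)[:2]
def box(nm,c,z,q):
    q=np.array([W(c,p,z) for p in q]); (cx,cy),(w,h),a=cv2.minAreaRect(q.astype(np.float32))
    m=q.mean(0); d=(q[0]+q[1]-q[2]-q[3])/2; print(nm,m.round(1),"len %.0f wid %.0f"%(np.hypot(*d),np.hypot(*(q[0]+q[3]-q[1]-q[2])/2)),"yaw %.3f"%np.arctan2(d[1],d[0])); return m,d/np.hypot(*d)
if __name__=="__main__":
    box("org",1,22,[(33,369),(83,356),(133,541),(82,555)])
    box("orgH",1,14,[(92,40),(190,46),(167,282),(67,274)])
    m,d=box("razH",2,14,[(3,80),(115,65),(143,265),(31,281)]); print("raz holder origin",m+20*d)
    box("case",2,16,[(57,333),(99,340),(74,494),(36,489)])
    box("caseH",2,14,[(250,33),(337,36),(329,238),(243,233)])
    box("botH",2,14,[(472,105),(607,68),(647,197),(511,236)]); print("recess",W(2,(559,151),14))
    print("bottle cap",W(2,(363,406),111),"body",W(2,(342,407),60))
    k=W(2,(657,475),9); j=W(2,(562,376),14); d=(j-k);L=np.hypot(*d);d/=L
    print("razor L",L,"yaw",np.arctan2(d[1],d[0]),"origin",k+73*d, "head ends",W(2,(576,342),24),W(2,(526,386),24))
    print("cup",W(1,(344,161),88),"brush",W(1,(358,440),5))
    D=np.load("pics/top0.npy")
E
python3 m.py
```

```text
org [422.3 344.8] len 128 wid 35 yaw 0.260
orgH [621.1 315.5] len 162 wid 68 yaw -0.106
razH [602.3 -13.2] len 138 wid 76 yaw 0.107
raz holder origin [622.14285428 -11.09133792]
case [439.6  -4.1] len 104 wid 27 yaw -0.177
caseH [ 623.4 -160.4] len 138 wid 58 yaw -0.078
botH [ 606.2 -340.5] len 92 wid 95 yaw 0.236
recess [ 606.37409067 -340.37974647]
bottle cap [ 438.19800692 -183.05622132] body [ 438.43601959 -179.35357489]
razor L 90.52312882746676 yaw 0.732973748399926 origin [ 442.21967997 -345.69399976] head ends [ 477.10044669 -341.21406048] [ 449.10235811 -306.89411785]
cup [602.29765091 156.26760899] brush [426.83596745 163.91051633]
```

```bash
python3 -m crank '[{"translation":[163.7,242.4,-100],"rotation":[0,0,0.28],"fingers":0},{"translation":[163.7,242.4,-100],"rotation":[0,0,0.28],"fingers":0},{"translation":[163.7,242.4,-100],"rotation":[0,0,0.28],"fingers":0},{"translation":[163.7,242.4,-100],"rotation":[0,0,0.28],"fingers":0},{"translation":[163.7,242.4,-100],"rotation":[0,0,0.28],"fingers":0},{"translation":[163.7,242.4,-100],"rotation":[0,0,0.28],"fingers":0},{"translation":[163.7,242.4,-100],"rotation":[0,0,0.28],"fingers":0},{"translation":[163.7,242.4,-100],"rotation":[0,0,0.28],"fingers":0}]' 50
python3 -m crank '[{"translation":[0,0,-50],"rotation":[0,0,0],"fingers":0},{"translation":[0,0,-80],"rotation":[0,0,0],"fingers":0},{"translation":[0,0,-80],"rotation":[0,0,0],"fingers":0},{"translation":[0,0,-80],"rotation":[0,0,0],"fingers":0}]'
python3 - <<'E'
from h import *
p,d=viewer.snapshot("scene"); crop("scene",p,"s1",80,110,260,245,4)
p,d=viewer.snapshot("top"); crop("top",p,"s1t",400,180,540,300,4)
E
```

```text
time_s: 0.9
ee_pos: [440.9, -344.1, 147.6]
ee_rot: [0.935, 0.353, -0.0, -0.001]
ft_force: [0.2, -0.1, 0.4]
width: 42.8
time_s: 1.3
ee_pos: [440.1, -346.9, 68.9]
ee_rot: [0.936, 0.352, -0.0, -0.0]
ft_force: [0.6, 0.1, 0.1]
width: 42.8
```

View pics/s1.png

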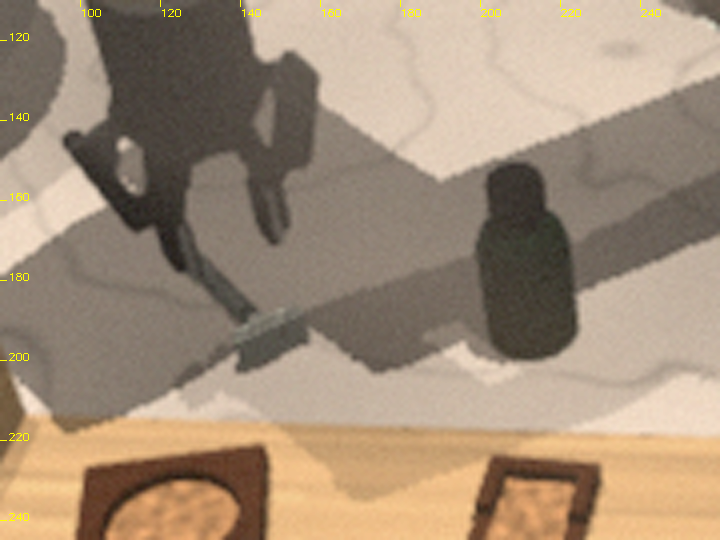

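The open fingers straddle the handle just behind the head (head at (148,192), fingers at (122,170) and (146,165)), and nothing is in the way. I'll descend and grip.

```bash
python3 -m crank '[{"translation":[0,0,-25],"rotation":[0,0,0],"fingers":0},{"translation":[0,0,-46],"rotation":[0,0,0],"fingers":0},{"translation":[0,0,-46],"rotation":[0,0,0],"fingers":0},{"translation":[0,0,-46],"rotation":[0,0,0],"fingers":0}]'
python3 -m crank '[{"translation":[0,0,0],"rotation":[0,0,0],"fingers":1},{"translation":[0,0,0],"rotation":[0,0,0],"fingers":1},{"translation":[0,0,0],"rotation":[0,0,0],"fingers":1},{"translation":[0,0,0],"rotation":[0,0,0],"fingers":1},{"translation":[0,0,0],"rotation":[0,0,0],"fingers":1},{"translation":[0,0,0],"rotation":[0,0,0],"fingers":1}]' 60
python3 -m crank '[{"translation":[0,0,8],"rotation":[0,0,0],"fingers":1},{"translation":[0,0,15],"rotation":[0,0,0],"fingers":1},{"translation":[0,0,15],"rotation":[0,0,0],"fingers":1},{"translation":[0,0,15],"rotation":[0,0,0],"fingers":1}]'
python3 - <<'E'
from h import *
p,d=viewer.snapshot("scene"); crop("scene",p,"s2",80,110,260,245,4)
E
```

```text
time_s: 1.8
ee_pos: [440.9, -346.3, 23.6]
ee_rot: [0.936, 0.352, 0.0, 0.0]
ft_force: [0.2, -0.6, 0.0]
width: 42.6
time_s: 2.4
ee_pos: [441.0, -346.2, 23.6]
ee_rot: [0.936, 0.352, 0.0, 0.001]
ft_force: [-2.3, 1.3, 13.0]
width: 9.4
time_s: 2.8
ee_pos: [440.6, -345.9, 37.7]
ee_rot: [0.936, 0.352, 0.0, 0.0]
ft_force: [-0.6, 0.1, -0.3]
width: 9.3
```

View pics/s2.png

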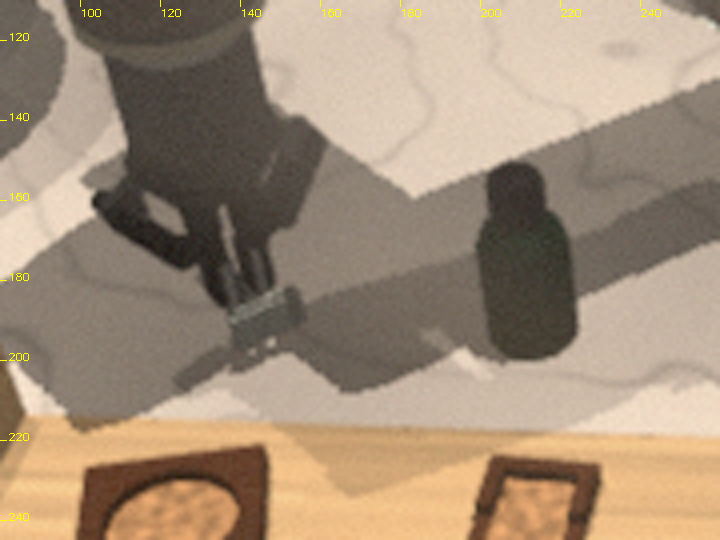

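Run:
```python
from h import *
p,d=viewer.snapshot("scene")
d0=np.load("pics/scene0.npy")
for v in range(178,202,3): print(v,[np.round(dep("scene",d,u,v)).astype(int).tolist() for u in (142,147,152)])
print("before"); 
for v in range(184,202,3): print(v,[np.round(dep("scene",d0,u,v)).astype(int).tolist() for u in (142,147,152)])
```

```text
178 [[436, -342, 39], [435, -331, 38], [390, -338, 3]]
181 [[439, -343, 32], [441, -330, 34], [448, -315, 40]]
184 [[452, -338, 34], [458, -324, 39], [458, -313, 39]]
187 [[468, -333, 38], [462, -324, 34], [459, -314, 32]]
190 [[474, -332, 35], [466, -324, 28], [460, -315, 24]]
193 [[474, -334, 26], [466, -326, 20], [441, -325, -1]]
196 [[457, -343, 3], [456, -332, 2], [456, -320, 3]]
199 [[466, -341, 1], [468, -329, 3], [466, -318, 2]]
before
184 [[414, -355, 3], [414, -344, 3], [415, -331, 4]]
187 [[446, -343, 20], [424, -341, 2], [454, -316, 28]]
190 [[453, -342, 17], [460, -327, 24], [458, -316, 22]]
193 [[473, -334, 25], [467, -326, 20], [458, -318, 13]]
196 [[475, -335, 18], [465, -328, 10], [462, -318, 8]]
199 [[478, -336, 12], [463, -331, -1], [469, -317, 5]]
```

The depth readings show the razor lifted about 14 mm and level. Next I'll carry it to its holder.

```bash
python3 -m crank '[{"translation":[0,0,30],"rotation":[0,0,0],"fingers":1},{"translation":[0,0,70],"rotation":[0,0,0],"fingers":1},{"translation":[0,0,110],"rotation":[0,0,0],"fingers":1},{"translation":[0,0,130],"rotation":[0,0,0],"fingers":1},{"translation":[0,0,130],"rotation":[0,0,0],"fingers":1}]'
python3 -m crank '[{"translation":[18,33,0],"rotation":[0,0,-0.06],"fingers":1},{"translation":[40,75,0],"rotation":[0,0,-0.14],"fingers":1},{"translation":[62,116,0],"rotation":[0,0,-0.21],"fingers":1},{"translation":[84,157,0],"rotation":[0,0,-0.29],"fingers":1},{"translation":[106,198,0],"rotation":[0,0,-0.36],"fingers":1},{"translation":[128,239,0],"rotation":[0,0,-0.44],"fingers":1},{"translation":[150,280,0],"rotation":[0,0,-0.51],"fingers":1},{"translation":[168,313,0],"rotation":[0,0,-0.57],"fingers":1}]'
python3 -m crank '[{"translation":[12,21,0],"rotation":[0,0,-0.043],"fingers":1},{"translation":[12,21,-20],"rotation":[0,0,-0.043],"fingers":1},{"translation":[12,21,-60],"rotation":[0,0,-0.043],"fingers":1},{"translation":[12,21,-90],"rotation":[0,0,-0.043],"fingers":1},{"translation":[12,21,-105],"rotation":[0,0,-0.043],"fingers":1},{"translation":[12,21,-105],"rotation":[0,0,-0.043],"fingers":1},{"translation":[12,21,-105],"rotation":[0,0,-0.043],"fingers":1}]'
python3 - <<'E'
from h import *
p,d=viewer.snapshot("scene"); crop("scene",p,"s3",220,160,380,290,4)
E
```

```text
time_s: 3.4
ee_pos: [441.6, -346.8, 170.0]
ee_rot: [0.936, 0.352, 0.001, 0.002]
ft_force: [1.1, -0.2, -1.0]
width: 9.3
time_s: 4.2
ee_pos: [608.7, -30.2, 165.7]
ee_rot: [0.997, 0.074, -0.001, -0.0]
ft_force: [0.4, -0.3, -0.6]
width: 9.3
time_s: 4.9
ee_pos: [620.7, -11.8, 62.5]
ee_rot: [0.999, 0.053, -0.0, -0.0]
ft_force: [0.6, 0.1, 0.6]
width: 9.3
```

View pics/s3.png

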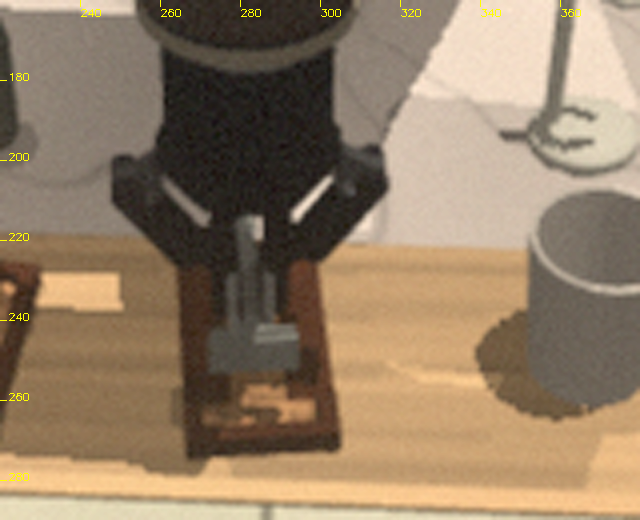

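Run:
```python
from h import *
p,d=viewer.snapshot("scene")
for cx,cy in [(220,340),(250,335),(275,330),(292,330),(215,362),(255,360),(294,360),(250,318),(250,300),(250,225),(258,228),(250,240)]:
    u,v=220+cx/4,160+cy/4; print(cx,cy,np.round(dep("scene",d,u,v),0))
K,T=info("scene")
def pj(X):
    c=np.linalg.inv(T)@np.r_[X,1]; return K[0,2]+K[0,0]*c[0]/-c[2], K[1,2]-K[1,1]*c[1]/-c[2]
# holder corners from scene
for c in [(190,455),(338,445),(180,265),(318,262)]: print(np.round(atz("scene",220+c[0]/4,160+c[1]/4,14),1))
```

```text
220 340 [657. -24.  65.]
250 335 [652. -10.  64.]
275 330 [648.   2.  64.]
292 330 [647.  10.  63.]
215 362 [659. -26.  51.]
255 360 [654.  -8.  49.]
294 360 [652.  11.  47.]
250 318 [636. -11.  58.]
250 300 [625. -11.  60.]
250 225 [564. -15.  52.]
258 228 [510. -13.   0.]
250 240 [579. -14.  56.]
[684.2 -36.9  14. ]
[674.7  33.   14. ]
[555.3 -52.1  14. ]
[549.6  20.2  14. ]
```

```bash
python3 -m crank '[{"translation":[0,0,-15],"rotation":[0,0,0],"fingers":1},{"translation":[0,0,-27],"rotation":[0,0,0],"fingers":1},{"translation":[0,0,-31],"rotation":[0,0,0],"fingers":1},{"translation":[0,0,-33],"rotation":[0,0,0],"fingers":1},{"translation":[0,0,-33.5],"rotation":[0,0,0],"fingers":1},{"translation":[0,0,-33.5],"rotation":[0,0,0],"fingers":1}]'
python3 - <<'E'
from h import *
p,d=viewer.snapshot("scene"); crop("scene",p,"s4",220,160,380,290,4)
E
```

```text
time_s: 5.6
ee_pos: [619.7, -11.7, 29.5]
ee_rot: [0.999, 0.053, -0.001, -0.0]
ft_force: [-8.8, 0.5, 21.9]
width: 9.5
```

View pics/s4.png

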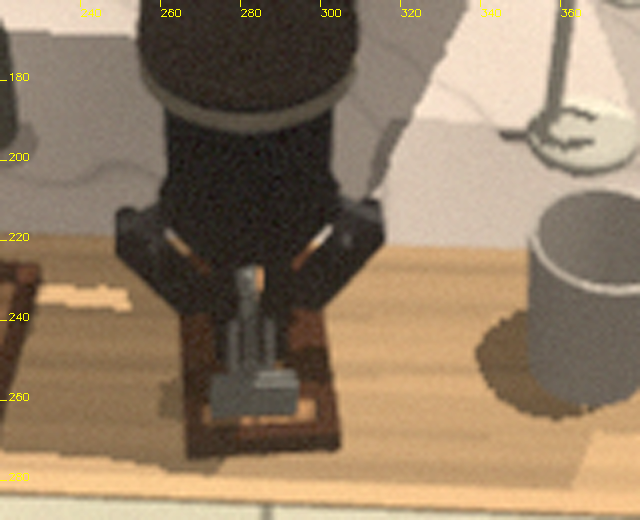

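Run:
```python
from h import *
p,d=viewer.snapshot("scene")
for cx,cy in [(220,385),(250,382),(280,380),(292,378),(250,355),(250,340),(250,275),(250,285),(210,415),(300,412)]:
    u,v=220+cx/4,160+cy/4; print(cx,cy,np.round(dep("scene",d,u,v),0))
```

```text
220 385 [653. -24.  29.]
250 382 [650. -10.  29.]
280 380 [650.   4.  31.]
292 378 [646.  10.  28.]
250 355 [628. -11.  24.]
250 340 [619. -12.  26.]
250 275 [567. -15.  20.]
250 285 [578. -14.  23.]
210 415 [654. -30.   8.]
300 412 [650.  14.   9.]
```

The razor is seated: head top is at about 30 mm and knob top at 20 mm. I'll release it, retreat upward and move to the bottle cap.

```bash
python3 -m crank '[{"translation":[0,0,0.4],"rotation":[0,0,0],"fingers":0},{"translation":[0,0,0.4],"rotation":[0,0,0],"fingers":0},{"translation":[0,0,0.4],"rotation":[0,0,0],"fingers":0},{"translation":[0,0,0.4],"rotation":[0,0,0],"fingers":0},{"translation":[0,0,30],"rotation":[0,0,0],"fingers":0},{"translation":[0,0,80],"rotation":[0,0,0],"fingers":0},{"translation":[0,0,130],"rotation":[0,0,0],"fingers":0},{"translation":[0,0,161.2],"rotation":[0,0,0],"fingers":-0.2}]'
python3 -m crank '[{"translation":[-182,-171,0],"rotation":[0,0,0],"fingers":-0.2},{"translation":[-182,-171,0],"rotation":[0,0,0],"fingers":-0.2},{"translation":[-182,-171,0],"rotation":[0,0,0],"fingers":-0.2},{"translation":[-182,-171,0],"rotation":[0,0,0],"fingers":-0.2},{"translation":[-182,-171,0],"rotation":[0,0,0],"fingers":-0.2},{"translation":[-182,-171,0],"rotation":[0,0,0],"fingers":-0.2},{"translation":[-182,-171,-40],"rotation":[0,0,0],"fingers":-0.2},{"translation":[-182,-171,-40],"rotation":[0,0,0],"fingers":-0.2}]'
python3 - <<'E'
from h import *
p,d=viewer.snapshot("scene"); crop("scene",p,"s5",160,80,340,270,3)
K,T=info("scene")
# cap outline from scene0: sample depth
d0=np.load("pics/scene0.npy")
for u,v in [(208,153),(209,156),(209,160),(209,170),(211,185),(211,192)]: print(u,v,np.round(dep("scene",d0,u,v)))
E
```

```text
time_s: 6.5
ee_pos: [621.4, -11.8, 193.5]
ee_rot: [0.999, 0.053, 0.002, 0.0]
ft_force: [0.7, 0.3, -0.4]
width: 50.9
time_s: 7.3
ee_pos: [436.6, -182.1, 147.4]
ee_rot: [0.999, 0.053, -0.002, -0.001]
ft_force: [0.6, 0.9, 0.7]
width: 51.3
208 153 [ 435. -182.  112.]
209 156 [ 447. -178.  112.]
209 160 [ 452. -178.  106.]
209 170 [ 453. -181.   79.]
211 185 [ 459. -179.   42.]
211 192 [ 461. -181.   24.]
```

View pics/s5.png

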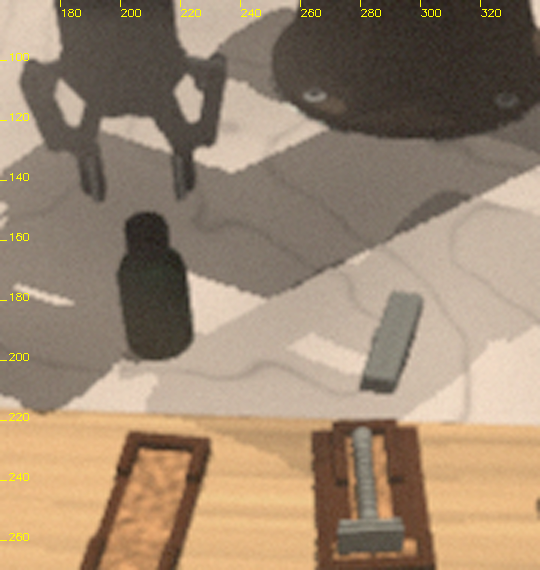

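The razor lies in its holder, and the fingers are centred over the cap at about (209,155). I'll grip the bottle.

```bash
python3 -m crank '[{"translation":[0,0.5,-20],"rotation":[0,0,0],"fingers":-0.2},{"translation":[0,0.5,-44],"rotation":[0,0,0],"fingers":-0.2},{"translation":[0,0.5,-44],"rotation":[0,0,0],"fingers":-0.2},{"translation":[0,0.5,-44],"rotation":[0,0,0],"fingers":-0.2}]' 
python3 -m crank '[{"translation":[0,0,0],"rotation":[0,0,0],"fingers":1},{"translation":[0,0,0],"rotation":[0,0,0],"fingers":1},{"translation":[0,0,0],"rotation":[0,0,0],"fingers":1},{"translation":[0,0,0],"rotation":[0,0,0],"fingers":1},{"translation":[0,0,0],"rotation":[0,0,0],"fingers":1},{"translation":[0,0,0],"rotation":[0,0,0],"fingers":1}]' 70
python3 -m crank '[{"translation":[0,0,6],"rotation":[0,0,0],"fingers":1},{"translation":[0,0,12],"rotation":[0,0,0],"fingers":1},{"translation":[0,0,12],"rotation":[0,0,0],"fingers":1},{"translation":[0,0,12],"rotation":[0,0,0],"fingers":1}]'
python3 - <<'E'
from h import *
p,d=viewer.snapshot("scene"); cv2.imwrite("pics/s6raw.png",p)
for v in range(150,200,3): print(v,[np.round(dep("scene",d,u,v)).astype(int).tolist() for u in (204,209,214)])
E
```

```text
time_s: 7.75
ee_pos: [438.9, -182.0, 106.9]
ee_rot: [0.999, 0.054, -0.0, -0.0]
ft_force: [-0.1, 0.5, 1.0]
width: 51.2
time_s: 8.35
ee_pos: [439.3, -182.4, 107.5]
ee_rot: [0.999, 0.053, 0.001, 0.0]
ft_force: [-0.8, 4.2, 15.2]
width: 26.9
time_s: 8.75
ee_pos: [438.6, -182.3, 118.4]
ee_rot: [0.999, 0.053, 0.0, 0.0]
ft_force: [-0.6, -0.9, -2.0]
width: 27.0
150 [[441, -189, 124], [440, -178, 124], [448, -166, 129]]
153 [[449, -188, 122], [448, -177, 122], [446, -167, 120]]
156 [[450, -188, 114], [450, -177, 115], [448, -167, 114]]
159 [[451, -189, 107], [451, -178, 108], [445, -169, 104]]
162 [[446, -191, 96], [448, -180, 97], [446, -169, 96]]
165 [[451, -191, 91], [451, -180, 91], [449, -169, 90]]
168 [[458, -190, 88], [458, -179, 89], [453, -169, 86]]
171 [[461, -190, 83], [460, -179, 82], [460, -168, 82]]
174 [[458, -192, 72], [465, -179, 78], [457, -170, 72]]
177 [[461, -192, 66], [462, -181, 67], [459, -170, 66]]
180 [[458, -194, 55], [460, -182, 57], [458, -171, 56]]
183 [[458, -195, 47], [462, -182, 51], [459, -172, 48]]
186 [[456, -196, 37], [462, -183, 42], [461, -172, 41]]
189 [[456, -197, 28], [459, -185, 31], [462, -173, 34]]
192 [[456, -198, 19], [460, -186, 23], [459, -175, 23]]
195 [[448, -202, 3], [459, -187, 13], [459, -175, 14]]
198 [[456, -200, 1], [454, -189, 0], [456, -177, 2]]
```

```bash
python3 -m crank '[{"translation":[0,0,20],"rotation":[0,0,0],"fingers":1},{"translation":[10,-10,35],"rotation":[0,0,0],"fingers":1},{"translation":[38,-35,40],"rotation":[0,0,0],"fingers":1},{"translation":[70,-65,40],"rotation":[0,0,0],"fingers":1},{"translation":[102,-95,40],"rotation":[0,0,0],"fingers":1},{"translation":[134,-125,40],"rotation":[0,0,0],"fingers":1},{"translation":[156,-147,40],"rotation":[0,0,0],"fingers":1},{"translation":[168,-158,40],"rotation":[0,0,0],"fingers":1}]'
python3 -m crank '[{"translation":[0,0,0],"rotation":[0,0,0],"fingers":1},{"translation":[0,0,-10],"rotation":[0,0,0],"fingers":1},{"translation":[0,0,-20],"rotation":[0,0,0],"fingers":1},{"translation":[0,0,-20],"rotation":[0,0,0],"fingers":1}]'
python3 - <<'E'
from h import *
p,d=viewer.snapshot("scene"); crop("scene",p,"s6",60,120,200,290,3.5)
E
```

```text
time_s: 9.6
ee_pos: [607.9, -342.2, 157.2]
ee_rot: [0.999, 0.053, 0.0, 0.0]
ft_force: [0.8, 1.1, -2.3]
width: 26.5
time_s: 10.0
ee_pos: [604.8, -338.9, 135.8]
ee_rot: [0.999, 0.054, -0.001, -0.001]
ft_force: [-0.8, 1.4, -1.1]
width: 26.9
```

View pics/s6.png

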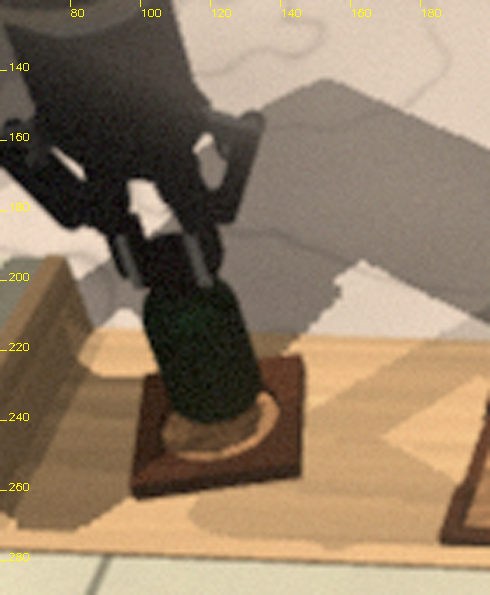

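Run:
```python
from h import *
p,d=viewer.snapshot("scene")
for cx,cy in [(185,380),(200,390),(215,400),(215,390),(235,390),(205,350),(190,300)]: print(cx,cy,np.round(dep("scene",d,60+cx/3.5,120+cy/3.5)))
# body silhouette left/right at a row, recess ellipse extremes
for nm,c,z in [("recess L",(162,432),14),("recess R",(279,410),14),("recess front",(222,459),14),("corners",(133,497),14),("",(302,478),14),("",(304,354),14),("",(147,376),14)]:
    print(nm,np.round(atz("scene",60+c[0]/3.5,120+c[1]/3.5,z),1))
```

```text
185 380 [ 628. -341.   64.]
200 390 [ 628. -333.   58.]
215 400 [ 626. -328.   48.]
215 390 [ 625. -327.   55.]
235 390 [ 621. -317.   51.]
205 350 [ 624. -326.   84.]
190 300 [ 613. -331.  111.]
recess L [ 620.4 -368.9   14. ]
recess R [ 599.6 -306.2   14. ]
recess front [ 639.8 -327.7   14. ]
corners [ 670.5 -368.4   14. ]
 [ 652.  -278.4   14. ]
 [ 551.6 -304.3   14. ]
 [ 575.1 -393.3   14. ]
```

```bash
python3 -m crank '[{"translation":[3,-1,0],"rotation":[0,0,0],"fingers":1},{"translation":[3,-1,-8],"rotation":[0,0,0],"fingers":1},{"translation":[3,-1,-14],"rotation":[0,0,0],"fingers":1},{"translation":[3,-1,-19],"rotation":[0,0,0],"fingers":1},{"translation":[3,-1,-22],"rotation":[0,0,0],"fingers":1},{"translation":[3,-1,-24],"rotation":[0,0,0],"fingers":1},{"translation":[3,-1,-25.5],"rotation":[0,0,0],"fingers":1},{"translation":[3,-1,-25.5],"rotation":[0,0,0],"fingers":1}]'
python3 - <<'E'
from h import *
p,d=viewer.snapshot("scene"); crop("scene",p,"s7",60,120,200,290,3.5)
for cx,cy in [(185,400),(200,410),(215,420),(190,300)]: print(cx,cy,np.round(dep("scene",d,60+cx/3.5,120+cy/3.5)))
print(ctrl.get_state()["ee_pos"],ctrl.get_state()["ft_force"])
E
```

```text
time_s: 10.9
ee_pos: [609.9, -341.2, 113.7]
ee_rot: [0.999, 0.053, 0.0, 0.0]
ft_force: [-2.0, 3.5, 12.0]
width: 26.9
185 400 [ 634. -341.   55.]
200 410 [ 632. -336.   45.]
215 420 [ 631. -329.   37.]
190 300 [ 617. -329.  115.]
[ 609.8588649  -341.21724939  113.69131951] [-2.21708145  4.40687905 12.15204562]
```

View pics/s7.png

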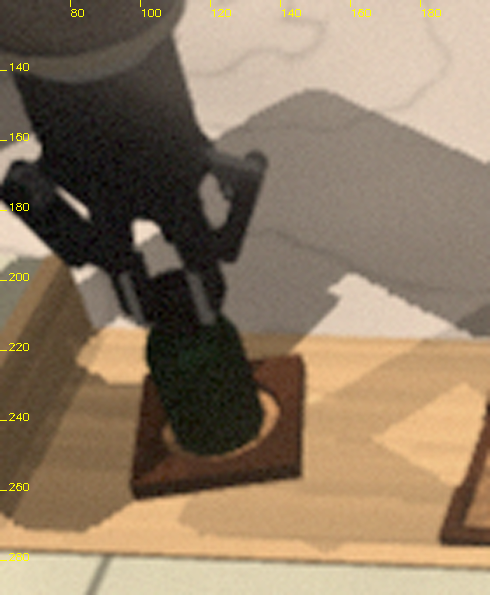

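The bottle is in the recess, with rim visible all round, 12 N of contact and the height as expected. I'll release it and move to the case.

```bash
python3 -m crank '[{"translation":[0,0,0.3],"rotation":[0,0,0],"fingers":-0.2},{"translation":[0,0,0.3],"rotation":[0,0,0],"fingers":-0.2},{"translation":[0,0,0.3],"rotation":[0,0,0],"fingers":-0.2},{"translation":[0,0,0.3],"rotation":[0,0,0],"fingers":-0.2},{"translation":[0,0,30],"rotation":[0,0,0],"fingers":-0.2},{"translation":[0,0,70],"rotation":[0,0,0],"fingers":-0.2},{"translation":[0,0,70],"rotation":[0,0,0],"fingers":-0.2}]'
python3 -m crank '[{"translation":[-170,337,0],"rotation":[0,0,-0.29],"fingers":-0.2},{"translation":[-170,337,0],"rotation":[0,0,-0.29],"fingers":-0.2},{"translation":[-170,337,0],"rotation":[0,0,-0.29],"fingers":-0.2},{"translation":[-170,337,0],"rotation":[0,0,-0.29],"fingers":-0.2},{"translation":[-170,337,0],"rotation":[0,0,-0.29],"fingers":-0.2},{"translation":[-170,337,0],"rotation":[0,0,-0.29],"fingers":-0.2},{"translation":[-170,337,0],"rotation":[0,0,-0.29],"fingers":-0.2},{"translation":[-170,337,0],"rotation":[0,0,-0.29],"fingers":-0.2}]'
python3 -m crank '[{"translation":[0,0,-40],"rotation":[0,0,0],"fingers":-0.2},{"translation":[0,0,-80],"rotation":[0,0,0],"fingers":-0.2},{"translation":[0,0,-120],"rotation":[0,0,0],"fingers":-0.2},{"translation":[0,0,-122.5],"rotation":[0,0,0],"fingers":-0.2},{"translation":[0,0,-122.5],"rotation":[0,0,0],"fingers":-0.2}]'
python3 - <<'E'
from h import *
p,d=viewer.snapshot("scene"); crop("scene",p,"s8",100,110,340,290,3)
E
```

```text
time_s: 11.65
ee_pos: [611.9, -342.7, 187.8]
ee_rot: [0.999, 0.053, 0.003, 0.002]
ft_force: [0.1, -0.7, -0.3]
width: 51.3
time_s: 12.45
ee_pos: [437.1, -1.9, 182.4]
ee_rot: [0.996, -0.091, -0.001, -0.0]
ft_force: [-0.1, -0.2, 0.1]
width: 51.1
time_s: 12.95
ee_pos: [438.9, -4.2, 59.9]
ee_rot: [0.996, -0.092, -0.001, 0.0]
ft_force: [0.0, -0.3, 0.8]
width: 51.3
```

View pics/s8.png

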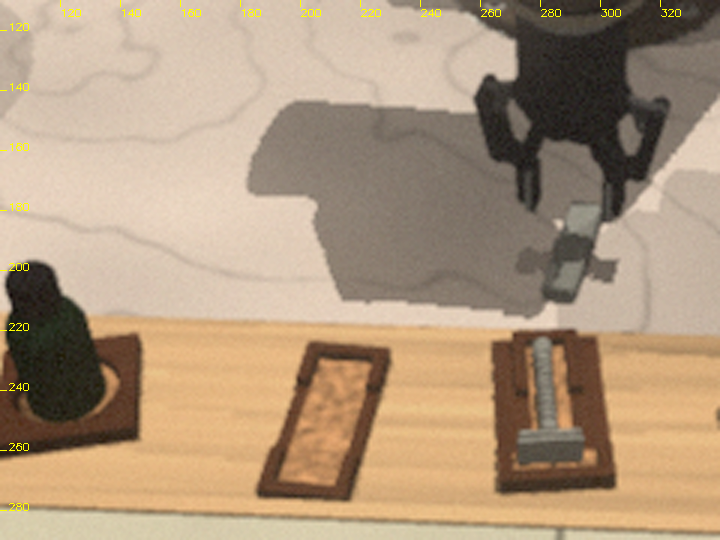

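The bottle stands in its recess, and the fingers straddle the case (case centre at about (291,193)). I'll descend and grip.

```bash
python3 -m crank '[{"translation":[0,0,-20],"rotation":[0,0,0],"fingers":-0.2},{"translation":[0,0,-39],"rotation":[0,0,0],"fingers":-0.2},{"translation":[0,0,-39],"rotation":[0,0,0],"fingers":-0.2},{"translation":[0,0,-39],"rotation":[0,0,0],"fingers":-0.2}]'
python3 -m crank '[{"translation":[0,0,0],"rotation":[0,0,0],"fingers":1},{"translation":[0,0,0],"rotation":[0,0,0],"fingers":1},{"translation":[0,0,0],"rotation":[0,0,0],"fingers":1},{"translation":[0,0,0],"rotation":[0,0,0],"fingers":1},{"translation":[0,0,0],"rotation":[0,0,0],"fingers":1},{"translation":[0,0,0],"rotation":[0,0,0],"fingers":1}]' 60
python3 -m crank '[{"translation":[0,0,10],"rotation":[0,0,0],"fingers":1},{"translation":[0,0,30],"rotation":[0,0,0],"fingers":1},{"translation":[0,0,60],"rotation":[0,0,0],"fingers":1},{"translation":[0,0,90],"rotation":[0,0,0],"fingers":1},{"translation":[0,0,90],"rotation":[0,0,0],"fingers":1}]'
python3 - <<'E'
from h import *
p,d=viewer.snapshot("scene"); crop("scene",p,"s9",220,90,360,220,4)
E
```

```text
time_s: 13.4
ee_pos: [440.2, -4.3, 22.5]
ee_rot: [0.996, -0.092, 0.001, -0.0]
ft_force: [0.5, 0.2, 0.8]
width: 51.1
time_s: 14.0
ee_pos: [440.3, -4.3, 22.4]
ee_rot: [0.996, -0.091, 0.001, -0.0]
ft_force: [-2.8, -0.6, 25.2]
width: 24.1
time_s: 14.5
ee_pos: [441.3, -4.3, 114.6]
ee_rot: [0.996, -0.091, 0.003, -0.0]
ft_force: [-0.1, -0.2, -1.1]
width: 24.1
```

View pics/s9.png

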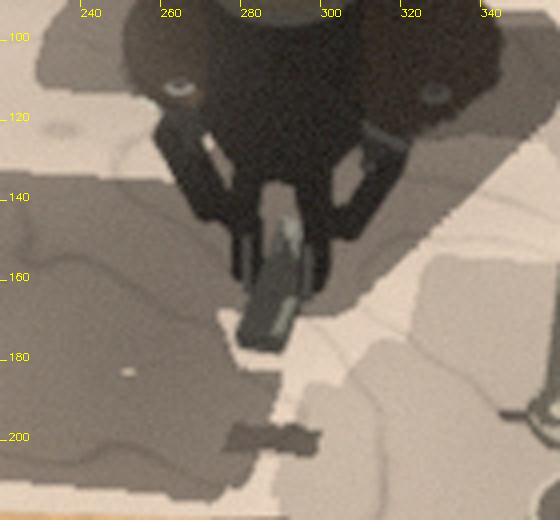

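The case is held level. (13 pictures viewed so far.)

```bash
python3 -m crank '[{"translation":[25,-21,0],"rotation":[0,0,0.02],"fingers":1},{"translation":[60,-51,0],"rotation":[0,0,0.04],"fingers":1},{"translation":[95,-81,0],"rotation":[0,0,0.06],"fingers":1},{"translation":[130,-111,0],"rotation":[0,0,0.08],"fingers":1},{"translation":[160,-136,0],"rotation":[0,0,0.1],"fingers":1},{"translation":[178,-151,0],"rotation":[0,0,0.1],"fingers":1},{"translation":[184,-156,0],"rotation":[0,0,0.1],"fingers":1},{"translation":[184,-156,-10],"rotation":[0,0,0.1],"fingers":1}]'
python3 -m crank '[{"translation":[0,0,-25],"rotation":[0,0,0],"fingers":1},{"translation":[0,0,-50],"rotation":[0,0,0],"fingers":1},{"translation":[0,0,-60],"rotation":[0,0,0],"fingers":1},{"translation":[0,0,-60],"rotation":[0,0,0],"fingers":1},{"translation":[0,0,-60],"rotation":[0,0,0],"fingers":1}]'
python3 - <<'E'
from h import *
p,d=viewer.snapshot("scene"); crop("scene",p,"s10",150,150,270,290,4)
E
```

```text
time_s: 15.35
ee_pos: [624.0, -160.7, 100.8]
ee_rot: [0.999, -0.042, 0.0, 0.0]
ft_force: [0.5, 0.7, -0.4]
width: 24.2
time_s: 15.85
ee_pos: [623.3, -159.8, 41.4]
ee_rot: [0.999, -0.041, -0.0, -0.0]
ft_force: [-0.2, -0.3, -0.8]
width: 24.2
```

View pics/s10.png

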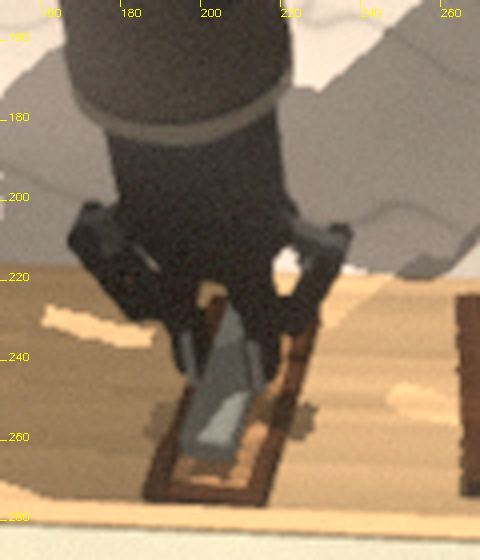

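The case sits centred over the holder (its end spans columns 195-208, between rims at 192-213). I'll lower it.

```bash
python3 -m crank '[{"translation":[0,0,-6],"rotation":[0,0,0],"fingers":1},{"translation":[0,0,-10],"rotation":[0,0,0],"fingers":1},{"translation":[0,0,-12],"rotation":[0,0,0],"fingers":1},{"translation":[0,0,-13.5],"rotation":[0,0,0],"fingers":1},{"translation":[0,0,-13.5],"rotation":[0,0,0],"fingers":1},{"translation":[0,0,-13.5],"rotation":[0,0,0],"fingers":1}]'
python3 - <<'E'
from h import *
p,d=viewer.snapshot("scene"); cv2.imwrite("pics/s11raw.png",p)
for v in range(236,278,3): print(v,[np.round(dep("scene",d,u,v)).astype(int).tolist() for u in (193,198,203,208,213)])
E
```

```text
time_s: 16.5
ee_pos: [623.4, -160.2, 28.5]
ee_rot: [0.999, -0.042, 0.0, 0.0]
ft_force: [-6.6, 1.6, 17.4]
width: 24.3
236 [[633, -184, 57], [629, -175, 53], [587, -178, 11], [598, -164, 23], [637, -144, 62]]
239 [[586, -200, 0], [634, -175, 50], [612, -172, 27], [608, -163, 24], [636, -145, 53]]
242 [[597, -198, 2], [633, -176, 40], [615, -172, 22], [617, -161, 24], [636, -146, 45]]
245 [[606, -196, 3], [631, -178, 30], [625, -169, 25], [622, -160, 22], [635, -147, 35]]
248 [[613, -195, 2], [631, -179, 21], [633, -168, 24], [633, -158, 24], [634, -148, 26]]
251 [[620, -194, 0], [627, -181, 8], [641, -167, 24], [640, -157, 23], [636, -148, 20]]
254 [[630, -192, 2], [634, -180, 8], [649, -165, 24], [647, -156, 22], [643, -147, 18]]
257 [[644, -188, 9], [658, -173, 24], [657, -164, 25], [655, -155, 23], [641, -149, 8]]
260 [[658, -184, 15], [664, -173, 23], [666, -162, 26], [662, -153, 22], [649, -147, 7]]
263 [[665, -183, 14], [671, -171, 23], [672, -161, 25], [671, -152, 23], [656, -146, 7]]
266 [[667, -184, 8], [672, -172, 15], [675, -161, 19], [673, -152, 17], [670, -143, 14]]
269 [[674, -182, 8], [672, -173, 6], [674, -162, 9], [672, -153, 7], [679, -142, 15]]
272 [[689, -178, 16], [690, -168, 19], [685, -160, 13], [688, -150, 17], [687, -140, 16]]
275 [[692, -178, 12], [691, -169, 10], [691, -159, 12], [694, -149, 15], [692, -140, 14]]
```

The case is flat on the floor (top at about 23.5 mm all over, with the usual 1-2 mm depth bias). I'll release it and go to the organiser.

```bash
python3 -m crank '[{"translation":[0,0,0.4],"rotation":[0,0,0],"fingers":-0.2},{"translation":[0,0,0.4],"rotation":[0,0,0],"fingers":-0.2},{"translation":[0,0,0.4],"rotation":[0,0,0],"fingers":-0.2},{"translation":[0,0,0.4],"rotation":[0,0,0],"fingers":-0.2},{"translation":[0,0,40],"rotation":[0,0,0],"fingers":-0.3},{"translation":[0,0,90],"rotation":[0,0,0],"fingers":-0.3},{"translation":[0,0,140],"rotation":[0,0,0],"fingers":-0.3},{"translation":[0,0,153],"rotation":[0,0,0],"fingers":-0.3}]'
python3 -m crank '[{"translation":[-18,45,0],"rotation":[0,0,0.04],"fingers":-0.3},{"translation":[-36,90,0],"rotation":[0,0,0.08],"fingers":-0.3},{"translation":[-54,135,0],"rotation":[0,0,0.12],"fingers":-0.3},{"translation":[-72,180,0],"rotation":[0,0,0.16],"fingers":-0.3},{"translation":[-90,225,0],"rotation":[0,0,0.2],"fingers":-0.3},{"translation":[-108,270,0],"rotation":[0,0,0.24],"fingers":-0.3},{"translation":[-126,315,0],"rotation":[0,0,0.28],"fingers":-0.3},{"translation":[-144,360,0],"rotation":[0,0,0.32],"fingers":-0.3}]'
python3 -m crank '[{"translation":[-18,45,0],"rotation":[0,0,0.023],"fingers":-0.3},{"translation":[-36,90,0],"rotation":[0,0,0.023],"fingers":-0.3},{"translation":[-50,130,0],"rotation":[0,0,0.023],"fingers":-0.3},{"translation":[-57,146,0],"rotation":[0,0,0.023],"fingers":-0.3},{"translation":[-57,146,-40],"rotation":[0,0,0.023],"fingers":-0.3},{"translation":[-57,146,-80],"rotation":[0,0,0.023],"fingers":-0.3},{"translation":[-57,146,-120],"rotation":[0,0,0.023],"fingers":-0.3},{"translation":[-57,146,-120],"rotation":[0,0,0.023],"fingers":-0.3}]'
python3 - <<'E'
from h import *
p,d=viewer.snapshot("scene"); crop("scene",p,"s12",340,110,500,290,3.3)
E
```

```text
time_s: 17.35
ee_pos: [625.8, -160.9, 186.0]
ee_rot: [0.999, -0.042, 0.003, 0.001]
ft_force: [1.4, -1.1, 0.3]
width: 55.4
time_s: 18.15
ee_pos: [478.3, 201.3, 180.2]
ee_rot: [0.993, 0.119, -0.0, 0.0]
ft_force: [1.3, -0.0, -0.2]
width: 55.7
time_s: 18.95
ee_pos: [419.7, 343.9, 56.2]
ee_rot: [0.992, 0.13, -0.003, 0.002]
ft_force: [-0.0, 0.0, 1.0]
width: 55.6
```

View pics/s12.png

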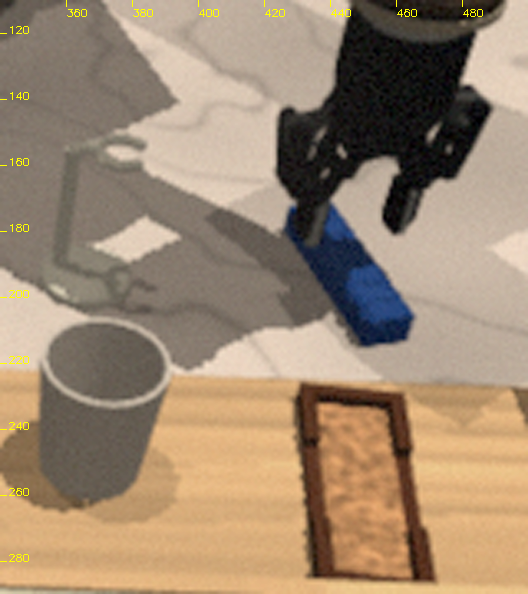

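The cup and brush stand are untouched, and the fingers straddle the middle of the organiser. (15 pictures viewed so far.)

```bash
python3 -m crank '[{"translation":[0,0,0],"rotation":[0,0,0],"fingers":-0.3},{"translation":[0,0,-20],"rotation":[0,0,0],"fingers":-0.3},{"translation":[0,0,-38],"rotation":[0,0,0],"fingers":-0.3},{"translation":[0,0,-38],"rotation":[0,0,0],"fingers":-0.3},{"translation":[0,0,-38],"rotation":[0,0,0],"fingers":-0.3}]'
python3 -m crank '[{"translation":[0,0,0],"rotation":[0,0,0],"fingers":1},{"translation":[0,0,0],"rotation":[0,0,0],"fingers":1},{"translation":[0,0,0],"rotation":[0,0,0],"fingers":1},{"translation":[0,0,0],"rotation":[0,0,0],"fingers":1},{"translation":[0,0,0],"rotation":[0,0,0],"fingers":1},{"translation":[0,0,0],"rotation":[0,0,0],"fingers":1}]' 50
python3 -m crank '[{"translation":[0,0,10],"rotation":[0,0,0],"fingers":1},{"translation":[0,0,30],"rotation":[0,0,0],"fingers":1},{"translation":[0,0,60],"rotation":[0,0,0],"fingers":1},{"translation":[0,0,60],"rotation":[0,0,0],"fingers":1},{"translation":[0,0,60],"rotation":[0,0,0],"fingers":1}]'
python3 - <<'E'
from h import *
def blue(n):
    p,d=viewer.snapshot(n); b=p.astype(int); m=(b[...,0]>b[...,2]+40)&(b[...,0]>1.5*b[...,1]-0)
    m&=(d>0); vs,us=np.nonzero(m); P=np.array([dep(n,d,u,v) for u,v in zip(us,vs)])
    return P
P=blue("scene"); print(len(P),P.min(0).round(),P.max(0).round())
T=P[P[:,2]>np.percentile(P[:,2],60)]
A=np.c_[P[:,:2],np.ones(len(P))]; 
top=P[P[:,2]>P[:,2].max()-12]; A=np.c_[top[:,:2]-top[:,:2].mean(0),np.ones(len(top))]
print("top plane slope",np.linalg.lstsq(A,top[:,2],rcond=None)[0].round(3))
(c,s,a)=cv2.minAreaRect(P[:,:2].astype(np.float32)); print("rect",c,s,a)
E
```

```text
time_s: 19.5
ee_pos: [423.3, 346.3, 24.2]
ee_rot: [0.992, 0.129, 0.001, -0.0]
ft_force: [0.8, 0.1, 0.6]
width: 55.7
time_s: 20.1
ee_pos: [423.2, 346.3, 24.1]
ee_rot: [0.992, 0.129, 0.001, -0.001]
ft_force: [-2.2, -2.2, 16.3]
width: 30.7
time_s: 20.6
ee_pos: [423.0, 346.2, 83.7]
ee_rot: [0.992, 0.13, 0.001, -0.001]
ft_force: [-0.6, -0.5, -1.9]
width: 30.4
176 [396. 340.  75.] [488. 373.  87.]
top plane slope [-5.0000e-03 -1.2000e-02  8.3359e+01]
rect (441.7076416015625, 350.99560546875) (89.67778778076172, 30.5007381439209) 9.384288787841797
```

```bash
python3 -m crank '[{"translation":[25,-4,0],"rotation":[0,0,-0.05],"fingers":1},{"translation":[60,-9,0],"rotation":[0,0,-0.11],"fingers":1},{"translation":[95,-14,0],"rotation":[0,0,-0.17],"fingers":1},{"translation":[130,-19,0],"rotation":[0,0,-0.24],"fingers":1},{"translation":[165,-24,0],"rotation":[0,0,-0.3],"fingers":1},{"translation":[190,-28,0],"rotation":[0,0,-0.35],"fingers":1},{"translation":[199,-29.5,0],"rotation":[0,0,-0.365],"fingers":1},{"translation":[199,-29.5,-10],"rotation":[0,0,-0.365],"fingers":1}]'
python3 -m crank '[{"translation":[0,0,-15],"rotation":[0,0,0],"fingers":1},{"translation":[0,0,-30],"rotation":[0,0,0],"fingers":1},{"translation":[0,0,-30],"rotation":[0,0,0],"fingers":1},{"translation":[0,0,-30],"rotation":[0,0,0],"fingers":1}]'
python3 - <<'E'
from h import *
p,d=viewer.snapshot("scene"); crop("scene",p,"s13",390,150,530,290,4)
q=[atz("scene",340+a/3.3,110+b/3.3,14)[:2] for a,b in [(298,385),(405,393),(435,580),(310,578)]]; print(np.round(q),np.mean(q,0))
K,T=info("scene"); Ti=np.linalg.inv(T)
b=p.astype(int); m=(b[...,0]>b[...,2]+40)&(b[...,0]>1.5*b[...,1])&(d>0); vs,us=np.nonzero(m)
P=np.array([dep("scene",d,u,v) for u,v in zip(us,vs)]); print(P.min(0).round(),P.max(0).round(),cv2.minAreaRect(P[:,:2].astype(np.float32)))
E
```

```text
time_s: 21.45
ee_pos: [622.4, 316.0, 72.2]
ee_rot: [0.999, -0.053, 0.0, -0.0]
ft_force: [-0.0, -0.1, -0.9]
width: 30.6
time_s: 21.85
ee_pos: [620.4, 316.4, 41.6]
ee_rot: [0.999, -0.052, -0.001, 0.0]
ft_force: [0.9, -0.6, -0.1]
width: 30.3
[[540. 294.]
 [544. 360.]
 [695. 342.]
 [697. 273.]] [618.94516117 317.15964889]
[557. 293.  26.] [685. 334.  45.] ((620.8773803710938, 315.0484924316406), (31.07913589477539, 125.36763000488281), 83.46680450439453)
```

View pics/s13.png

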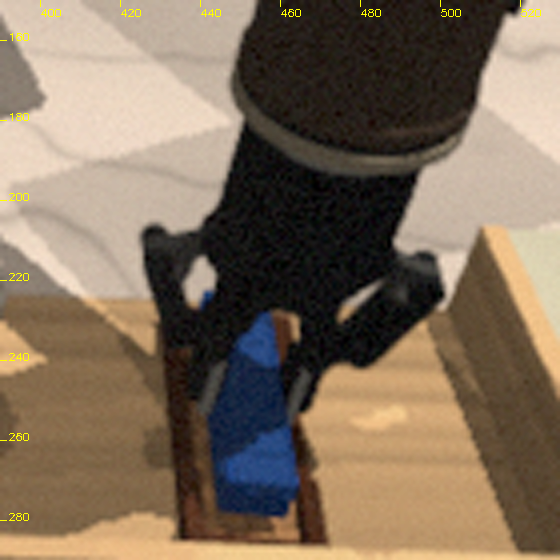

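The organiser is over its holder (end at columns 444-464, rims at 435-470), and the numbers agree within 2 mm. I'll lower it.

```bash
python3 -m crank '[{"translation":[0,1,-6],"rotation":[0,0,0],"fingers":1},{"translation":[0,1,-10],"rotation":[0,0,0],"fingers":1},{"translation":[0,1,-12.5],"rotation":[0,0,0],"fingers":1},{"translation":[0,1,-14],"rotation":[0,0,0],"fingers":1},{"translation":[0,1,-14],"rotation":[0,0,0],"fingers":1},{"translation":[0,1,-14],"rotation":[0,0,0],"fingers":1}]'
python3 - <<'E'
from h import *
p,d=viewer.snapshot("scene")
b=p.astype(int); m=(b[...,0]>b[...,2]+40)&(b[...,0]>1.5*b[...,1])&(d>0); vs,us=np.nonzero(m)
P=np.array([dep("scene",d,u,v) for u,v in zip(us,vs)]); print(P.min(0).round(),P.max(0).round(),np.percentile(P[:,2],[50,80,95]),cv2.minAreaRect(P[:,:2].astype(np.float32)))
E
```

```text
time_s: 22.5
ee_pos: [621.4, 317.4, 30.2]
ee_rot: [0.999, -0.053, 0.0, -0.0]
ft_force: [-8.0, -2.7, 24.5]
width: 30.4
[559. 293.  18.] [685. 336.  33.] [29.6567458  30.668539   31.56900396] ((622.542236328125, 316.0470275878906), (33.04033660888672, 123.89395141601562), 83.24568939208984)
```

The organiser is seated (top at about 30 mm, against 29 mm expected). I'll release it, clear the view and run the final checks.

```bash
python3 -m crank '[{"translation":[0,0,0.4],"rotation":[0,0,0],"fingers":-0.2},{"translation":[0,0,0.4],"rotation":[0,0,0],"fingers":-0.2},{"translation":[0,0,0.4],"rotation":[0,0,0],"fingers":-0.2},{"translation":[0,0,0.4],"rotation":[0,0,0],"fingers":-0.2},{"translation":[0,0,40],"rotation":[0,0,0],"fingers":-0.2},{"translation":[0,0,90],"rotation":[0,0,0],"fingers":-0.2},{"translation":[0,0,140],"rotation":[0,0,0],"fingers":-0.2},{"translation":[0,0,190],"rotation":[0,0,0],"fingers":-0.2}]'
python3 -m crank '[{"translation":[-50,0,0],"rotation":[0,0,0],"fingers":-0.2},{"translation":[-100,0,0],"rotation":[0,0,0],"fingers":-0.2},{"translation":[-150,20,0],"rotation":[0,0,0],"fingers":-0.2},{"translation":[-200,40,0],"rotation":[0,0,0],"fingers":-0.2},{"translation":[-240,80,0],"rotation":[0,0,0],"fingers":-0.2},{"translation":[-240,80,0],"rotation":[0,0,0],"fingers":-0.2},{"translation":[-240,80,0],"rotation":[0,0,0],"fingers":-0.2}]'
python3 - <<'E'
from h import *
p,d=viewer.snapshot("top"); crop("top",p,"f1",100,110,500,280,2); cv2.imwrite("pics/ftop.png",p)
crop("top",p,"f2",270,110,490,220,3.6)
E
```

```text
time_s: 23.35
ee_pos: [621.1, 317.1, 220.2]
ee_rot: [0.999, -0.053, -0.0, 0.0]
ft_force: [0.5, 0.4, -0.7]
width: 51.5
time_s: 24.05
ee_pos: [380.0, 398.5, 218.6]
ee_rot: [0.999, -0.051, 0.0, -0.0]
ft_force: [0.6, 0.4, -0.3]
width: 51.5
```

The viewing limit is reached, so I'll check numerically: depth change in the holder areas, and image shift for the cup and brush stand.

Run:
```python
from h import *
p=cv2.imread("pics/ftop.png"); p0=cv2.imread("pics/top0.png"); _,d=viewer.snapshot("top"); d0=np.load("pics/top0.npy")
K,T=info("top")
for nm,(x0,y0,x1,y1),dz in [("org",(105,120,160,208),9),("razor",(268,128,318,206),6),("case",(345,118,390,192),7),("bottle",(425,128,500,192),40)]:
    m=np.zeros(d.shape,bool); m[y0:y1,x0:x1]=(d0-d)[y0:y1,x0:x1]>dz; m&=(d>0)&(d0>0)
    m=cv2.morphologyEx(m.astype(np.uint8),cv2.MORPH_OPEN,np.ones((2,2)))
    vs,us=np.nonzero(m); P=np.array([dep("top",d,u,v) for u,v in zip(us,vs)])
    c,s,a=cv2.minAreaRect(P[:,:2].astype(np.float32))
    A=np.c_[P[:,:2]-P[:,:2].mean(0),np.ones(len(P))]; sl=np.linalg.lstsq(A,P[:,2],rcond=None)[0]
    print(nm,len(P),"rect",np.round(c,1),np.round(s,1),round(a,1),"z med",np.median(P[:,2]).round(1),"p95",np.percentile(P[:,2],95).round(1),"slope",sl[:2].round(3))
    if nm=="razor":
        H=P[P[:,0]>640]; B=P[P[:,0]<630]; print(" head",H.mean(0).round(1),H[:,1].min().round(),H[:,1].max().round(),"z",np.percentile(H[:,2],80).round(),"handle fit yaw",np.arctan(np.polyfit(B[:,0],B[:,1],1)[0]).round(3),"xmin",B[:,0].min().round(), "y at origin",np.polyval(np.polyfit(B[:,0],B[:,1],1),622).round(1),"xmax",H[:,0].max().round(),"handle z vs x",np.polyfit(B[:,0]-600,B[:,2],1).round(3))
    if nm=="bottle":
        C=P[P[:,2]>105]; print(" cap",((C.min(0)+C.max(0))/2).round(1),C[:,2].mean().round(1))
for nm,(x0,y0,x1,y1) in [("cup",(180,140,230,190)),("brush",(178,236,232,276))]:
    a=cv2.cvtColor(p0,6)[y0:y1,x0:x1]; b=cv2.cvtColor(p,6)[y0-6:y1+6,x0-6:x1+6]
    r=cv2.matchTemplate(b,a,cv2.TM_CCOEFF_NORMED); _,mx,_,loc=cv2.minMaxLoc(r); print(nm,"shift px",(loc[0]-6,loc[1]-6),round(mx,3))
```

```text
org 1130 rect [515.1 192.5] [415.4 125.3] 49.9 z med 29.4 p95 32.9 slope [-0.371 -2.614]
razor 387 rect [543.6  -7.5] [ 40.5 228.8] 88.2 z med 22.2 p95 32.4 slope [-1.604  4.568]
 head [647.1 -10.9  24.3] -31.0 10.0 z 32.0 handle fit yaw 0.037 xmin 429.0 y at origin -16.6 xmax 657.0 handle z vs x [-2.562  0.621]
case 698 rect [ 538.9 -113.6] [ 68.4 298.7] 58.6 z med 23.0 p95 26.4 slope [-0.038  3.92 ]
bottle 734 rect [ 542.3 -199. ] [ 49.9 443.4] 24.0 z med 85.8 p95 120.2 slope [-0.757  1.788]
 cap [ 525.8 -181.3  575.6] 128.4
cup shift px (0, 0) 0.998
brush shift px (0, 0) 0.482
```

Stray depth pixels spoiled the fits, so I'll filter by height and measure the brush stand by depth.

Run:
```python
from h import *
p,d=viewer.snapshot("top"); d0=np.load("pics/top0.npy")
def pts(d,b,zl,zh):
    x0,y0,x1,y1=b; P=np.array([dep("top",d,u,v) for v in range(y0,y1) for u in range(x0,x1) if d[v,u]>0]); return P[(P[:,2]>zl)&(P[:,2]<zh)]
def rep(nm,P):
    Q=P[:,:2]; m=np.median(Q,0); k=np.hypot(*(Q-m).T)<85; P=P[k]; Q=Q[k].astype(np.float32)
    c,s,a=cv2.minAreaRect(Q); A=np.c_[Q-Q.mean(0),np.ones(len(Q))]; print(nm,len(P),"mean",P.mean(0).round(1),"rect",np.round(c,1),np.round(s,1),round(a,1),"slope",np.linalg.lstsq(A,P[:,2],rcond=None)[0][:2].round(3))
rep("org",pts(d,(105,120,160,208),23,36)); rep("case",pts(d,(345,118,390,192),18,30))
rep("cap",pts(d,(425,128,510,192),100,122)); rep("razor head",pts(d,(268,128,318,160),20,40))
P=pts(d,(268,150,318,206),16,30); rep("handle",P); f=np.polyfit(P[:,0],P[:,1],1); print("handle yaw",f[0].round(3),"y@622",np.polyval(f,622).round(1),"xmin",P[:,0].min())
for nm,b,zl,zh in [("brush",(170,230,240,280),95,130),("foot",(190,236,232,280),4,20),("cup",(180,140,230,190),75,100)]: rep(nm+"0",pts(d0,b,zl,zh)); rep(nm,pts(d,b,zl,zh))
```

```text
Traceback (most recent call last):
  File "h.py", line 10, in dep
    o,d=ray(n,u,v); return o+d*D[int(round(v)),int(round(u))]
        ~~~^^^^^^^
  File "h.py", line 6, in ray
    K,T=info(n); d=np.array([(u-K[0,2])/K[0,0],-(v-K[1,2])/K[1,1],-1.]); return T[:3,3],T[:3,:3]@d
        ~~~~^^^
  File "h.py", line 4, in info
    i=viewer.camera_info(n); return np.array(i["camera_matrix"]),np.array(i["world_from_camera"])
ValueError: time passes only in moves, steps and waits
```

```bash
sed -i 's/^def info/import functools\n@functools.lru_cache\ndef info/' h.py
python3 - <<'E'
from h import *
p,d=viewer.snapshot("top"); d0=np.load("pics/top0.npy")
def pts(d,b,zl,zh):
    x0,y0,x1,y1=b; P=np.array([dep("top",d,u,v) for v in range(y0,y1) for u in range(x0,x1) if d[v,u]>0]); return P[(P[:,2]>zl)&(P[:,2]<zh)]
def rep(nm,P):
    Q=P[:,:2]; m=np.median(Q,0); k=np.hypot(*(Q-m).T)<85; P=P[k]; Q=Q[k].astype(np.float32)
    c,s,a=cv2.minAreaRect(Q); A=np.c_[Q-Q.mean(0),np.ones(len(Q))]; print(nm,len(P),"mean",P.mean(0).round(1),"rect",np.round(c,1),np.round(s,1),round(a,1),"slope",np.linalg.lstsq(A,P[:,2],rcond=None)[0][:2].round(3))
rep("org",pts(d,(105,120,160,208),23,36)); rep("case",pts(d,(345,118,390,192),18,30))
rep("cap",pts(d,(425,128,510,192),100,122)); rep("razor head",pts(d,(268,128,318,160),20,40))
P=pts(d,(268,150,318,206),16,30); rep("handle",P); f=np.polyfit(P[:,0],P[:,1],1); print("handle yaw",f[0].round(3),"y@622",np.polyval(f,622).round(1),"xmin",P[:,0].min())
for nm,b,zl,zh in [("brush",(170,230,240,280),95,130),("foot",(190,236,232,280),4,20),("cup",(180,140,230,190),75,100)]: rep(nm+"0",pts(d0,b,zl,zh)); rep(nm,pts(d,b,zl,zh))
E
```

```text
org 1087 mean [619.6 315.5  29.6] rect [620.8 315.7] [ 34.9 130.4] 83.9 slope [0.006 0.042]
case 739 mean [ 622.  -160.1   22.7] rect [ 624.  -160.2] [ 55.1 136.6] 85.5 slope [-0.004 -0.025]
cap 266 mean [ 607.3 -338.4  116.1] rect [ 608.1 -340.3] [29.7 29.1] 83.0 slope [ 0.132 -0.248]
razor head 169 mean [640.7 -10.   27.3] rect [635.1 -10.3] [37.2 40.7] 6.0 slope [0.255 0.031]
handle 362 mean [582.5 -16.4  20.3] rect [585.2 -13.2] [102.   45.3] 7.8 slope [0.062 0.004]
handle yaw 0.087 y@622 -13.0 xmin 533.1305288870877
brush0 239 mean [427.5 170.7 114.4] rect [430.9 172.2] [36.7 50.4] 12.4 slope [0.036 0.089]
brush 239 mean [427.5 170.7 114.2] rect [431.1 172. ] [37.1 50.4] 12.3 slope [0.011 0.09 ]
foot0 686 mean [427.1 163.9  11.4] rect [424.6 160.9] [83.4 86.7] 88.5 slope [0.008 0.034]
foot 674 mean [427.  164.5  11.7] rect [424.9 160.8] [83.1 87.4] 89.6 slope [0.008 0.022]
cup0 376 mean [606.4 160.6  86.5] rect [602.9 157.7] [73.8 74.4] 2.9 slope [-0.026 -0.013]
cup 378 mean [606.3 160.6  86.5] rect [602.8 157.5] [75.  73.4] 43.0 slope [-0.026 -0.024]
```

```bash
python3 -c "
from workcell import ctrl
s=ctrl.get_state();print(s['time_s'],s['ee_pos'],s['dq'].round(3))
print(ctrl.sign_off())"
```

```text
24.25 [382.45075601 396.63465767 218.38093043] [-0.009  0.001  0.002  0.002  0.001  0.003]
the job is handed in; nothing more can be done
None
```

I put the razor (head at the wide end), the bottle, the case and the organiser into their own holders. Each was lowered to floor contact and released. I handed the job in at 24.3 s, with the arm clear and nothing gripped.

| Item | Plan offset from holder | Height check |
|---|---|---|
| Organiser | about 1 mm | top at 29.6 mm (29 expected) |
| Case | about 1 mm | top at 22.7 mm (22 expected) |
| Bottle | about 2 mm | cap about 116 mm (117 expected) |
| Razor | about 2–3 mm | in-hand just before release: head top about 30 mm (31 expected), knob top 20 mm (as expected) |

The cup and brush stand measured unmoved by depth, within 1 mm.

**Checks that failed or disagreed:**
- **No final picture:** my last visual check was refused because the limit of 16 viewed pictures was reached. The final state is confirmed only by depth measurements.
- **Brush stand:** image matching gave a weak score (0.48). Its depth position was identical before and after, so I think the weak score came from changed shadow.
- **Tilts:** some of the fitted slopes came out too large or noisy, because the fits included rim and side pixels. Tilt was therefore checked only indirectly, through the heights.
- **First depth check:** it was spoiled by stray pixels, and I repeated it with height filtering.

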